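# Load the lid dispenser at the dessert counter

### The arm

A 6-joint arm with a two-finger parallel gripper is mounted at the origin on the work surface. World frame = base frame: x ahead of the robot, y to its left, z up, the work surface at z = 0. Lengths are in m, angles in rad, forces in N, time in s.
With the tool pointing down it reaches from about 0.325 to 0.775 m from the base axis. Payload 5.5 kg.
Tool frame: the origin (TCP) lies between the finger pads; the fingertips stand 8 mm ahead of it and the grasp point (between the pads) lies 11 mm behind it (tcp_to_tips is the distance from the TCP to the fingertips, in m); z points along the fingers, y is the direction in which the jaws open and shut (so a half turn about z gives the same grasp; the last joint's range is limited). The gripper opens to 88 mm and grips with 3 to 60 N. Pads are 20 mm wide; open, the fingers measure 115 mm over their backs; the gripper's body (75 mm by 178 mm) begins 61 mm behind the grasp point.
Start: joints at [1.044, 0.091, 1.231, -0, 1.82, -0.057], TCP at [0.272, 0.535, 0.193] pointing down, gripper open.
Joint ranges: [-2.87, 2.87], [-0.86, 2.18], [0.17, 2.46], [-1.51, 4.65], [0.06, 2.69], [-2.65, 2.65]. Speed limits (rad/s): [2.57, 2.57, 3.01, 3.14, 3.14, 3.14].

### API

Orientations are given as a unit quaternion [w, x, y, z].
In Python, from bench import * gives the robot as it stands. Calls block until the motion is done:
- move_to(position, orientation): joint-space move of the TCP to a pose.
- move_l(position, speed=0.15, orientation=None): straight line of the TCP; orientation=None keeps the orientation; speed is the mean speed in m/s.
- movej(angles): joint-space move.
- gripper_open() and close(): open the fingers fully, or close them until they stop; the grip force is fixed at half the most.
- hold(seconds).
- inverse_kinematics(position, orientation): joint angles nearest the present ones, or None.
- state(): the state.
- get_image(name): name is "side" or "top"; returns a dict with "frame" (384x512x3 uint8, blue, green, red), "depth" (384x512 float32, m along the optical axis (not along the pixel's ray), 0 where there is no reading), "camera_matrix" (3x3 intrinsics, pixels), "view" (4x4, takes a point from world to camera coordinates). Camera axes: x right, y up, looking along -z (the intrinsics and any distortion apply to the point x, -y, -z); pixel columns grow to the right and rows downward; lengths in m; the calibration is good to about 2 mm. A picture is of the moment at which its call begins.
A pose or a line that the arm cannot do raises IKError and nothing moves.
- job_done(): hands the job in, once; it reports no verdict.
The state is a dict: "time": time; "joint_pos": joint angles; "dq": joint speeds; "joint_torque": joint torques, N m; "ee_pos": TCP position; "ee_rot": TCP orientation; "ft_force": force on the tool from outside, world axes, zero at the start; "moment": the same for the moment, N m; "finger_gap": finger opening in m.
Only numpy, scipy, OpenCV 4.12 (cv2) and the standard library are available. Lean on these libraries where they do the work, as an engineer would, in place of code of your own. Each camera call takes 0.05 s, during which the arm holds its last target.

### The job

Load the lid dispenser: with the fingertips, push the three small gold lids over the tray and through the narrow gate one at a time, each sliding off down the chute before the next enters the gate, until all three lie flat, one behind the other, in the chute. Do not pick any lid up. Leave the larger green lid behind on the wide part of the tray, and do not disturb the dessert jars on the bench.

Things in the scene. Friction and masses are not known exactly. Their poses are not given: they have to be found in the camera images.
- dispenser: sheet-steel gravity lid dispenser, fixed on the bench. Origin: on the bench under its tray's centre; lids are pushed along its -y. Tray floor level at z = 115 mm, inside width 290 mm (x +-145); wide part from the back fence y = 195 to y = -60 mm, then guide fences close in to the gate at y = -150 mm. Fences are 18 mm high, 4 mm thick; all is open above.
- gate (a point): middle of the gate, on the tray floor (dispenser y = -150 mm, z = 115 mm): a gap 68 mm wide between the fences. From it a straight lane of that width runs on 45 mm to dispenser y = -195 mm, where the floor ends and the chute falls away. A lid pushed until its centre is 10 mm or more past the floor's end tips and slides down by itself.
- chute: slide of the dispenser, 68 mm wide inside, 205 mm long, down at 28 degrees to an end stop; holds three gold lids. Origin: middle of its upper edge (the end of the tray floor), on the slide; -y points down the slope, x across, z square to the slide. Side walls 19 mm high; from 85 mm down their edges fold in by 9 mm, 17 mm over the slide.
- lid_1: gold tinplate screw lid of a dessert jar, lying flat, closed side up, on the steel tray: a disc 60 mm in diameter, 10 mm high, 11 to 17 g, it slides easily (friction about 0.3). Origin: centre of its underside; z is up through its closed side.
- lid_2: gold tinplate screw lid of a dessert jar, lying flat, closed side up, on the steel tray: a disc 60 mm in diameter, 10 mm high, 11 to 17 g, it slides easily (friction about 0.3). Origin: centre of its underside; z is up through its closed side.
- lid_3: gold tinplate screw lid of a dessert jar, lying flat, closed side up, on the steel tray: a disc 60 mm in diameter, 10 mm high, 11 to 17 g, it slides easily (friction about 0.3). Origin: centre of its underside; z is up through its closed side.
- big_lid: dark green lid of a bigger jar that has got among the others, 74 mm in diameter, 10 mm high, 16 g, lying near the back of the tray; too wide for the gate. It stays on the wide part of the tray. Origin: centre of its underside.
- jar_1: open glass dessert jar, 64 mm in diameter, 85 mm high, 0.26 kg, filled white with an orange top, standing on the bench beside the chute; leave it alone. Origin: centre of its underside.
- jar_2: open glass dessert jar, 64 mm in diameter, 85 mm high, 0.26 kg, filled white with an orange top, standing on the bench beside the chute; leave it alone. Origin: centre of its underside.
- jar_3: glass dessert jar closed with a gold lid, 64 mm in diameter, 86 mm high, 0.26 kg, standing on the bench below the chute's lower end; leave it alone. Origin: centre of its underside.
There are look-alikes about, which are no part of the job. What is shaped like the lid_1 but purple is not meant. What is shaped like the lid_2 but purple is not meant.

How it is judged:
By the outcome, as a careful person would: the job done as asked, in the order asked, and still so for the second after the job is handed in, with the robot touching nothing.
It also fails if it takes over 67 s, if anything falls off the work surface, if the arm or the gripper's body presses on something with over 40 N, if the wrist force passes 120 N, or if a joint passes its speed limit or range.

## Working session

There is one attempt and no reset: what is moved stays moved. The work goes in short steps, each a Python script; the robot and the scene stay as the last script left them, time stands still between calls to the robot, and variables do not carry over. Pictures are saved under pics/ and viewed, and the job is handed in when it is done.

```bash
ls; mkdir -p pics; python3 - <<'E'
from bench import *
import cv2,numpy as np
for n in("top","side"):
    d=get_image(n); cv2.imwrite(f"pics/{n}0.png",cv2.resize(d["frame"],None,fx=1.5,fy=1.5)); np.savez(f"{n}0.npz",**d)
    print(n,d["camera_matrix"].tolist(),d["view"].round(4).tolist())
s=state();print(s["time"],s["ee_pos"],s["ee_rot"],s["finger_gap"])
E
```

```text
pics
top [[438.0762190347458, 0.0, 255.4063954357312], [0.0, 438.0762190347458, 196.62945113849597], [0.0, 0.0, 1.0]] [[0.0042, -1.0, -0.0024, 0.0103], [0.9911, 0.0039, 0.1334, -0.5417], [-0.1334, -0.003, 0.9911, -1.2943], [0.0, 0.0, 0.0, 1.0]]
side [[420.5523542652911, 0.0, 252.89838613830736], [0.0, 420.5523542652911, 190.00084195832136], [0.0, 0.0, 1.0]] [[0.8794, -0.476, -0.0008, -0.4944], [0.2614, 0.4815, 0.8366, -0.2464], [-0.3978, -0.7359, 0.5479, -0.8888], [0.0, 0.0, 0.0, 1.0]]
0.1 [0.27144545 0.53472167 0.19234419] [-2.56474976e-04  2.32724226e-01  9.72542373e-01 -8.37091771e-04] 0.08781109931783639
```

View pics/top0.png

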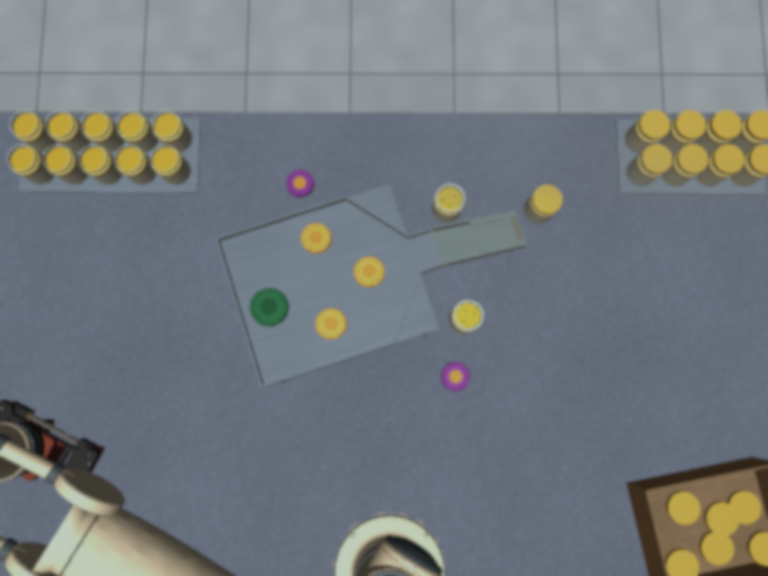

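View pics/side0.png

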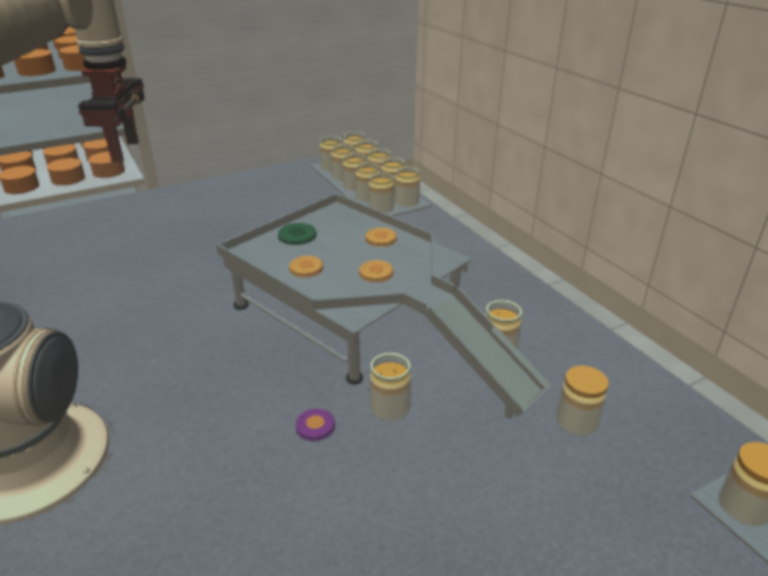

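The gold lids on the tray are at about (316,237), (369,271) and (331,323) in the 1.5x top picture, and the green one is at (269,307). The look-alikes are purple and sit on the bench at (300,183) and (456,376), so they are excluded. Next I'll take an enlarged crop.

```bash
python3 - <<'E'
import cv2,numpy as np
f=np.load("top0.npz")["frame"]
c=f[110:270,135:375]  # 240x160
cv2.imwrite("pics/crop0.png",cv2.resize(c,None,fx=3.3,fy=3.3,interpolation=cv2.INTER_CUBIC))
E
```

```text
(no output)
```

View pics/crop0.png

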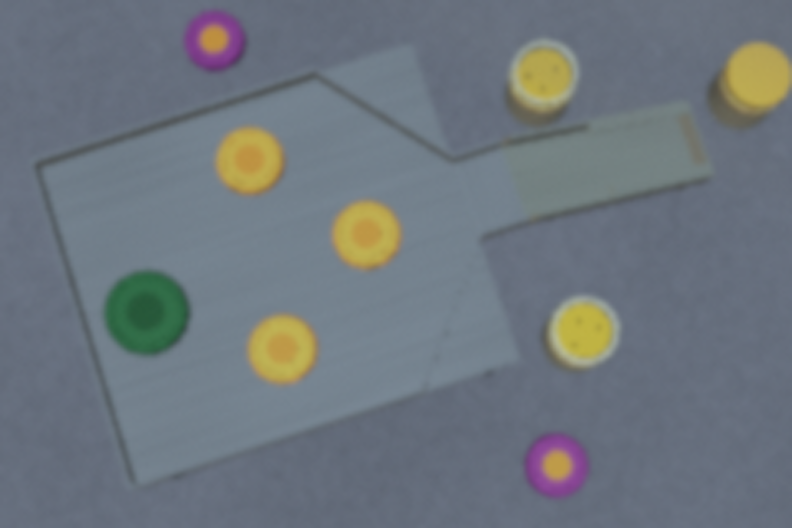

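```bash
cat > h.py <<'E'
import cv2,numpy as np
from scipy.optimize import least_squares
def proj(d,P):
    P=np.atleast_2d(P); V=d["view"];K=d["camera_matrix"]
    c=P@V[:3,:3].T+V[:3,3]; c=c*[1,-1,-1]
    u=c@K.T; return u[:,:2]/u[:,2:]
def unproj(d,uv,z):
    V=d["view"];K=d["camera_matrix"];uv=np.atleast_2d(uv).astype(float)
    r=np.c_[uv,np.ones(len(uv))]@np.linalg.inv(K).T*[1,-1,-1]
    R=V[:3,:3];o=-R.T@V[:3,3]; r=r@R
    return o+r*((z-o[2])/r[:,2])[:,None]
def disp(p,L):
    L=np.atleast_2d(L); c,s=np.cos(p[2]),np.sin(p[2])
    return np.c_[p[0]+c*L[:,0]-s*L[:,1],p[1]+s*L[:,0]+c*L[:,1],L[:,2]]
def todisp(p,W):
    W=np.atleast_2d(W);c,s=np.cos(p[2]),np.sin(p[2]);a=W[:,:2]-p[:2]
    return np.c_[c*a[:,0]+s*a[:,1],-s*a[:,0]+c*a[:,1]]
E
cat > fit.py <<'E'
from h import *
d=np.load("top0.npz"); 
cr=np.array([[38,162],[135,485],[315,74],[453,159],[482,238]])
uv=cr/3.3+[135,110]
L=np.array([[.147,.197,.133],[-.147,.197,.133],[.147,-.06,.133],[.036,-.15,.133],[-.036,-.15,.133]])
r=least_squares(lambda p:(proj(d,disp(p,L))-uv).ravel(),[.5,.1,.25],loss="soft_l1")
print(r.x,r.fun.reshape(-1,2).round(2).tolist()); p=r.x
np.save("disp.npy",p)
lid=np.array([[250,160],[367,235],[283,349],[147,312]])/3.3+[135,110]
W=unproj(d,lid,.125);print("lids",W.round(4).tolist(),(todisp(p,W)*1000).round(1).tolist())
for n in("top","side"):
    e=np.load(n+"0.npz"); im=cv2.resize(e["frame"],None,fx=1.5,fy=1.5)
    def poly(pts,col):
        q=((proj(e,disp(p,pts))+.5)*1.5*16).astype(int); cv2.polylines(im,[q.reshape(-1,1,2)],False,col,1,cv2.LINE_AA,4)
    for s in(1,-1):
        for z,col in((.133,(0,0,255)),(.115,(255,0,0))):
            poly(np.array([[0,.195,z],[s*.145,.195,z],[s*.145,-.06,z],[s*.034,-.15,z],[s*.034,-.195,z]]),col)
        a=np.radians(28);poly(np.array([[0,-.195,.115],[s*.034,-.195,.115],[s*.034,-.195-.205*np.cos(a),.115-.205*np.sin(a)],[0,-.195-.205*np.cos(a),.115-.205*np.sin(a)]]),(0,255,0))
    cv2.imwrite(f"pics/ov_{n}.png",im)
E
python3 fit.py
```

```text
[0.55793959 0.09305791 0.32214476] [[-1.23, 0.11], [-0.78, 1.2], [0.7, -0.67], [0.88, -0.09], [0.18, -0.35]]
lids [[0.6396, 0.1408, 0.125], [0.5739, 0.0386, 0.125], [0.4749, 0.1096, 0.125], [0.5063, 0.2267, 0.125]] [[92.5, 19.4], [-2.1, -56.7], [-73.5, 42.0], [-6.7, 143.1]]
```

```bash
python3 - <<'E'
import cv2
a=cv2.imread("pics/ov_top.png")[150:410,190:560];b=cv2.imread("pics/ov_side.png")[170:440,190:570]
cv2.imwrite("pics/ova.png",cv2.resize(a,None,fx=2.1,fy=2.1));cv2.imwrite("pics/ovb.png",cv2.resize(b,None,fx=2.1,fy=2.1))
E
```

```text
(no output)
```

View pics/ova.png

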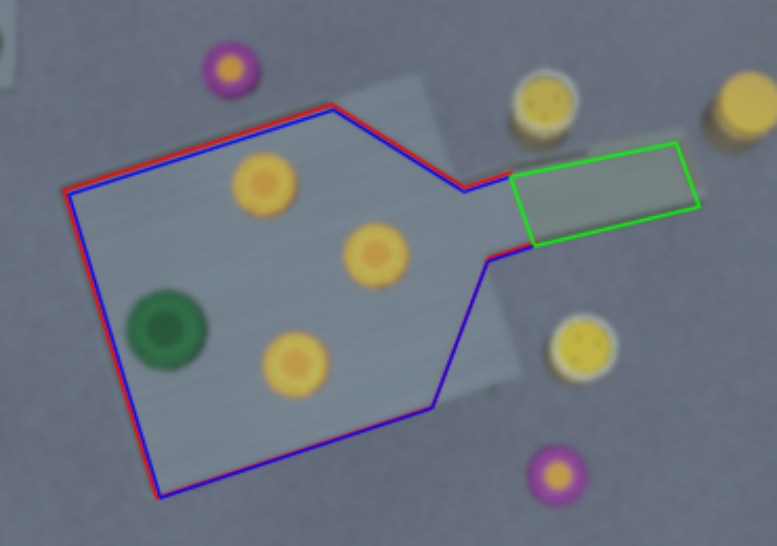

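View pics/ovb.png

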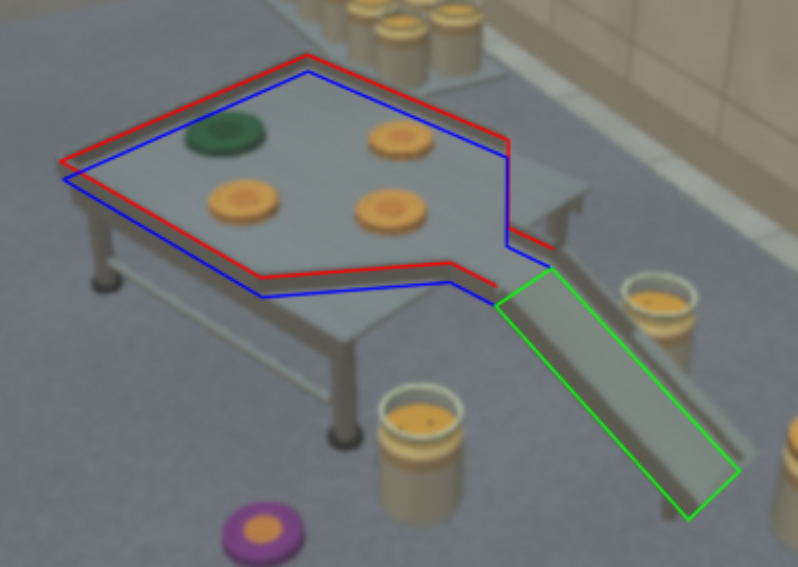

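Overlay fits both views to about 1 raw pixel. First I'll push the middle lid (dispenser -2,-57), which is in line with the gate, using closed fingers.

```bash
cat > r.py <<'E'
from bench import *
from h import *
p=np.load("disp.npy"); TIP=.119+.008; UP=.175
def wp(x,y,z): return disp(p,[[x/1000,y/1000,z]])[0]
def quat(dx,dy):  # push direction in dispenser frame
    w=np.arctan2(dy,dx)+p[2]; w=w%np.pi
    return np.array([0,np.cos(w/2),np.sin(w/2),0]),w
def behind(c,t,gap=9):
    c=np.array(c,float);t=np.array(t,float);u=(t-c)/np.linalg.norm(t-c)
    return c-u*(30+10+gap),u
def push(c,t,v=.1,slow=None):
    "lid centre c -> t (mm, dispenser)"
    s,u=behind(c,t);q,w=quat(*u)
    e=np.array(t)-u*40
    print("start",s,"end",e,"yaw",w)
    move_l(wp(*s,UP),.2,q); move_l(wp(*s,TIP),.12)
    move_l(wp(*e,TIP),v)
    st=state();print("F",np.round(st["ft_force"],2),"t",st["time"],todisp(p,st["ee_pos"][None])*1000,st["ee_pos"][2])
    move_l(wp(*(e-u*6),TIP),.1); move_l(wp(*(e-u*6),UP),.2)
def look(tag):
    for n in("top","side"):
        d=get_image(n);np.savez(f"{tag}_{n}.npz",**d)
        f=d["frame"]; c=f[110:270,135:375] if n=="top" else f[110:300,120:400]
        cv2.imwrite(f"pics/{tag}_{n}.png",cv2.resize(c,None,fx=2.8,fy=2.8,interpolation=cv2.INTER_CUBIC))
E
python3 - <<'E'
from r import *
q,w=quat(0,-1); s,_=behind((-2,-57),(-1,-220))
close(); print(state()["finger_gap"],state()["time"])
move_to(wp(*s,.23),q); print(state()["joint_pos"],state()["time"])
push((-2,-57),(-1,-150),.1)
look("a1"); print(state()["time"])
E
```

```text
0.0007274741841747825 1.4417
[ 9.18698444e-02  6.31479820e-03  1.25330380e+00  3.52583760e-04
  1.88211035e+00 -2.31716826e-01] 3.375
start [-2.52685126 -8.00283245] end [  -1.43008266 -110.00231221] yaw 1.9036933587501137
F [ 0.65  0.02 -0.01] t 5.5167 [[  -1.33137461 -109.46534617]] 0.1270599592819136
6.2583
```

View pics/a1_side.png

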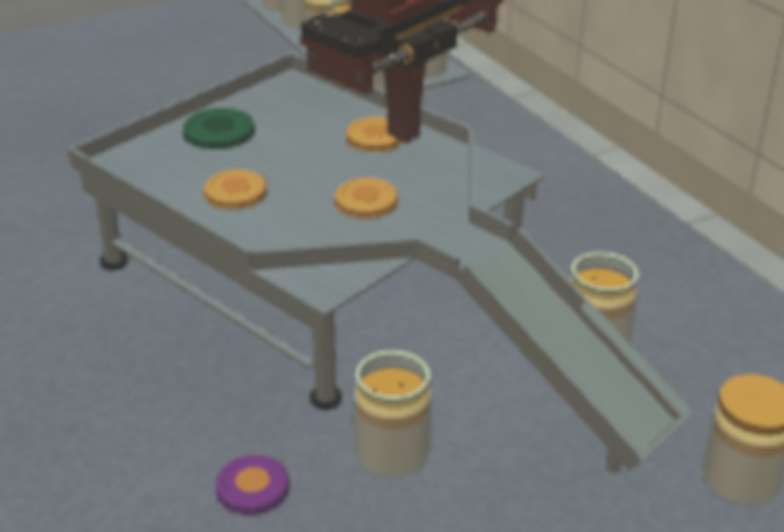

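View pics/a1_top.png

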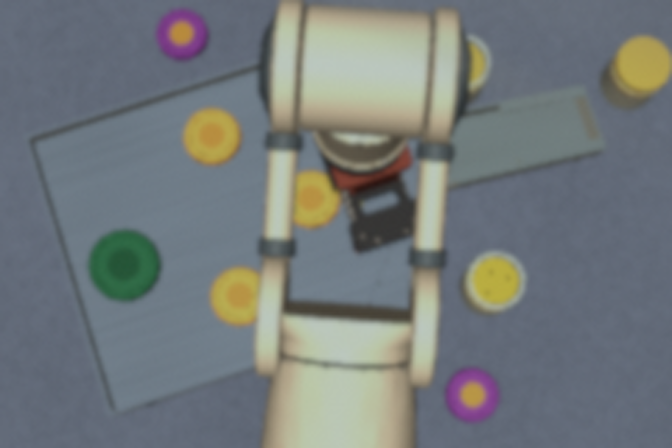

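```bash
python3 - <<'E'
from r import *
s=state(); e=s["ee_pos"]; print(e,s["ee_rot"],s["time"],todisp(p,e[None]))
for n in("top","side"):
    d=np.load(f"a1_{n}.npz"); o=(135,110) if n=="top" else (120,110)
    print(n,((proj(d,[e-[0,0,.008],e+[0,0,.061]])-o)*2.8).round(), d["depth"][158-3,264] if n=="side" else "")
    if n=="side":
        V=d["view"];K=d["camera_matrix"]
        for (u,v) in((264,156),(264,150),(263,145)):
            z=d["depth"][v,u]; c=np.linalg.inv(K)@[u,v,1]*z*[1,-1,-1]; print(V[:3,:3].T@(c-V[:3,3]))
E
```

```text
[ 0.58903941 -0.00600893  0.17361554] [-7.35134196e-04  5.80159748e-01  8.14502251e-01 -4.58182378e-04] 6.2583 [[-0.00186474 -0.10381696]]
top [[356. 177.]
 [357. 164.]] 
side [[402. 174.]
 [403. 104.]] 0.9860861
[ 0.58052882 -0.02109763  0.2203147 ]
[ 0.5802878  -0.0210835   0.23615886]
[ 0.57917085 -0.01805982  0.24801777]
```

```bash
python3 - <<'E'
from r import *
d=np.load("side0.npz"); e=np.array([0.27144545,0.53472167,0.19234419])
print("start tip proj (1.5x)",proj(d,[e-[0,0,.008]])*1.5)
hold(.3); look("a2"); s=state();print(s["ee_pos"],s["joint_pos"],s["finger_gap"],s["time"])
E
```

```text
start tip proj (1.5x) [[129.61883741 169.40815434]]
[ 0.58932184 -0.00605809  0.17460829] [-6.79958071e-02  5.97912960e-02  1.29665392e+00 -9.60024769e-06
  1.78573846e+00 -4.00902215e-01] 0.00019620390965440268 6.6583
```

View pics/a2_side.png

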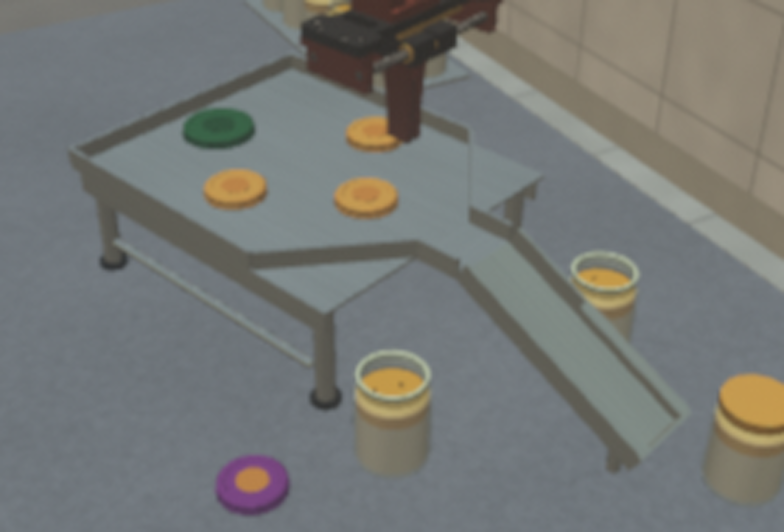

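```bash
python3 - <<'E'
import cv2
f=cv2.imread("pics/side0.png")[0:260,0:300]
cv2.imwrite("pics/s0c.png",cv2.resize(f,None,fx=2.2,fy=2.2))
E
```

```text
(no output)
```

View pics/s0c.png

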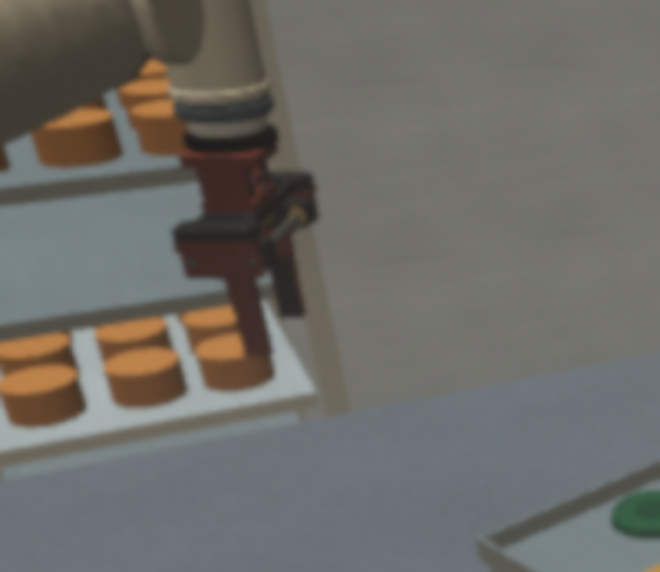

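Lid A hasn't moved. The side view shows the fingertips at crop (403,137), but the reported pose projects to (402,174), so they are about 40 mm higher than stated. I'll check the interface, then find the floor by touch.

```bash
python3 - <<'E'
import bench
print([n for n in dir(bench) if not n.startswith("__")]); print(getattr(bench,"tcp_to_tips",None))
s=bench.state(); print(s.keys())
E
```

```text
['IKError', 'close', 'get_image', 'gripper_open', 'hold', 'inverse_kinematics', 'job_done', 'move_l', 'move_to', 'movej', 'state', 'tcp_to_tips']
0.008
dict_keys(['time', 'joint_pos', 'dq', 'joint_torque', 'ee_pos', 'ee_rot', 'ft_force', 'moment', 'finger_gap'])
```

```bash
python3 - <<'E'
from r import *
move_l(wp(0,-120,.175),.15,quat(0,-1)[0]); move_l(wp(0,-120,.120),.15)
hold(.1); f0=state()["ft_force"][2]; print(f0)
z=.120
while z>.075:
    z-=.003; move_l(wp(0,-120,z),.03); s=state(); f=s["ft_force"][2]-f0
    print(round(z,4),round(float(s["ee_pos"][2]),4),round(float(f),2))
    if abs(f)>1.5: break
print(s["time"])
look("b1")
E
```

```text
0.7290101542171186
0.117 0.1175 -1.59
7.7833
```

View pics/b1_side.png

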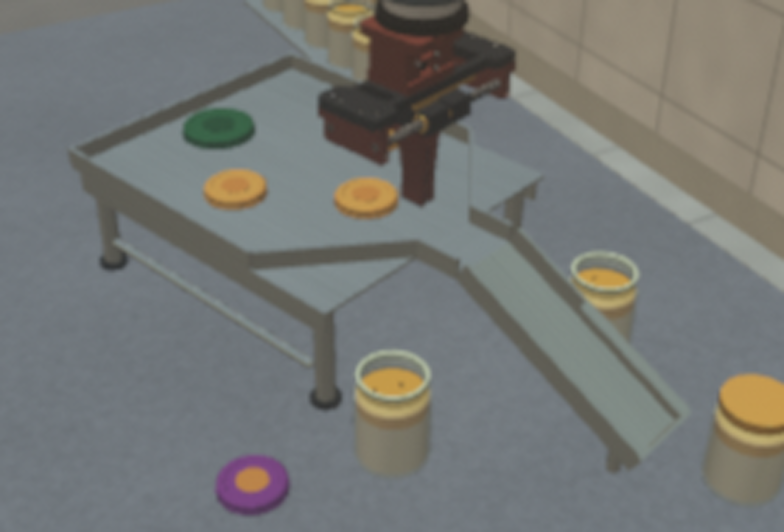

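The tips look well above the floor and the small force was motion noise. I'll continue down with settling.

```bash
python3 - <<'E'
from r import *
hold(.1); print(state()["ft_force"],state()["ee_pos"][2])
z=float(state()["ee_pos"][2]); 
while z>.07:
    z-=.003; move_l(wp(0,-120,z),.04);hold(.05); s=state(); f=s["ft_force"][2]
    print(round(z,4),round(float(s["ee_pos"][2]),4),round(float(f),2))
    if abs(f)>3: break
print(s["time"])
look("b2")
for n in("side","top"):
    print(((proj(np.load(f"b2_{n}.npz"),[s["ee_pos"]-[0,0,.008]])-[120 if n=="side" else 135,110])*2.8).round())
E
```

```text
[0.76488409 0.30282924 0.37978132] 0.11717294346698505
0.1142 0.1139 0.52
0.1112 0.111 0.02
0.1082 0.108 -0.23
0.1052 0.105 -0.37
0.1022 0.102 0.17
0.0992 0.099 -0.75
0.0962 0.096 0.73
0.0932 0.093 0.2
0.0902 0.09 0.21
0.0872 0.087 -0.56
0.0842 0.086 7.02
11.2833
[[416. 263.]]
[[369. 186.]]
```

View pics/b2_side.png

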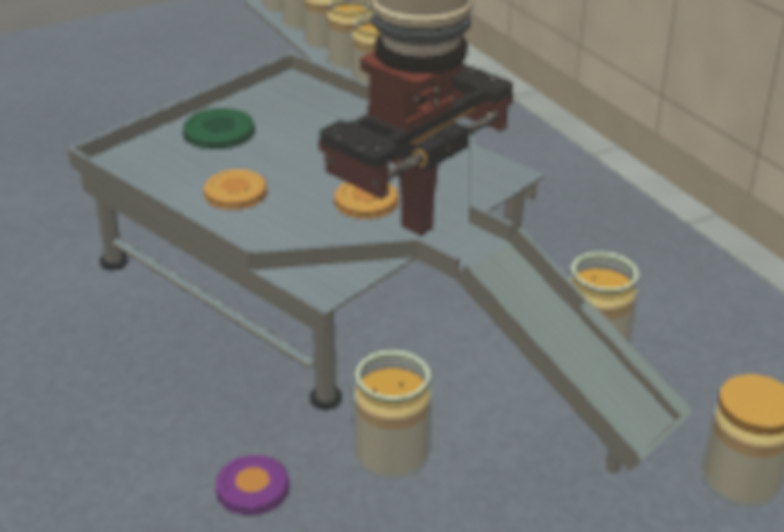

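The floor is found at TCP z = 0.086, so the tips really sit 29 mm behind the TCP (the stated 8 mm ahead is wrong). I'll push with TCP at 0.090 and travel at 0.128.

```bash
sed -i 's/TIP=.119+.008; UP=.175/TIP=.090; UP=.128/' r.py; python3 - <<'E'
from r import *
move_l(wp(0,-120,UP),.15)
push((-2,-57),(-1,-120),.1)
look("a3"); print(state()["time"])
E
```

```text
start [-2.77767981 -8.00617167] end [ -1.63484067 -80.0050381 ] yaw 1.9088127679508025
F [-0.24  0.54 -0.49] t 13.8667 [[ -1.62610418 -79.76181765]] 0.0899755884191629
14.5583
```

View pics/a3_side.png

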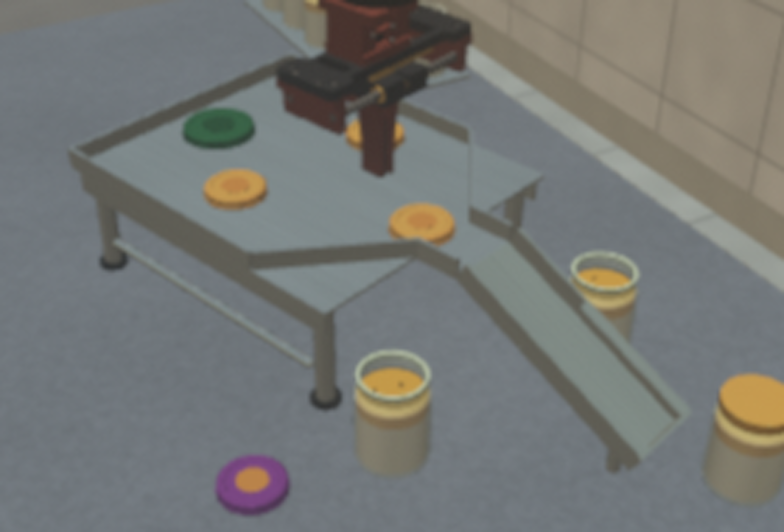

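Now the lid moves and is at side crop (422,221). I'll compute its position and push on.

```bash
python3 - <<'E'
from r import *
d=np.load("a3_side.npz")
for uv in((422,221),(235,187)):
    print(todisp(p,unproj(d,np.array(uv)/2.8+[120,110],.125))*1000)
push((-1,-120),(0,-224),.08)
hold(.6)
look("a4"); print(state()["time"])
E
```

```text
[[   1.41288487 -125.02482434]]
[[-73.14166686  39.17416557]]
start [ -1.47113207 -71.00226501] end [  -0.38459761 -184.00184898] yaw 1.9025561732587148
F [-0.43  0.76 -0.25] t 16.8417 [[  -0.25877395 -183.54606772]] 0.09009490911147684
18.1333
```

View pics/a4_side.png

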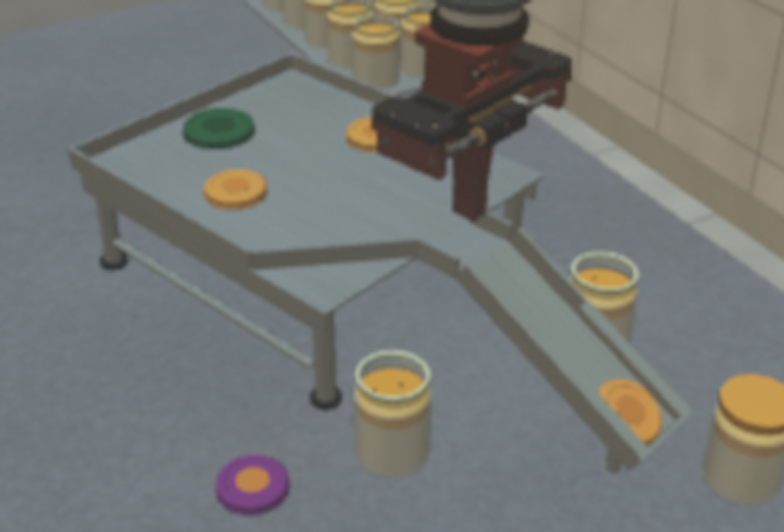

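Lid 1 lies flat at the chute's stop, side crop (630,410). Next is the lid at (92,19), pushed diagonally to the front of the gate.

```bash
sed -i 's/gap=9/gap=7/' r.py; python3 - <<'E'
from r import *
push((92.5,18.5),(3,-112),.1)
look("c1"); print(state()["time"])
E
```

```text
start [119.08271867  57.26027694] end [ 25.62359035 -79.01253027] yaw 1.2917928758414916
F [ 1.24 -0.09 -0.76] t 21.8667 [[ 25.83717506 -78.54934777]] 0.08991038287536236
22.5583
```

View pics/c1_side.png

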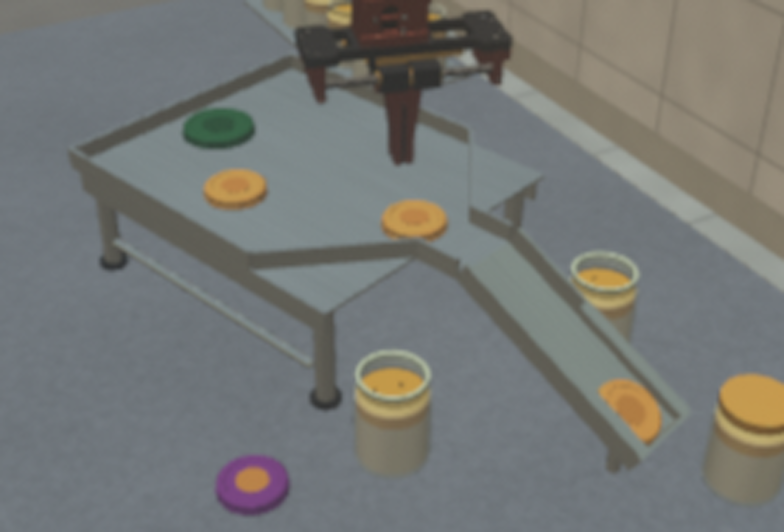

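```bash
python3 - <<'E'
from r import *
d=np.load("c1_side.npz")
c=todisp(p,unproj(d,np.array((414,217))/2.8+[120,110],.125))[0]*1000; print(c)
c=np.array([c[0],-113])
push(c,(c[0]*.3,-224),.08)
hold(.6)
look("c2"); print(state()["time"])
E
```

```text
[   1.47272406 -115.55417493]
start [  1.90921534 -66.0020269 ] end [   0.81329916 -184.00172502] yaw 1.883653902972306
F [ 0.08  1.39 -0.73] t 25.3917 [[   0.90327437 -183.56693243]] 0.09004025032032739
26.6833
```

View pics/c2_side.png

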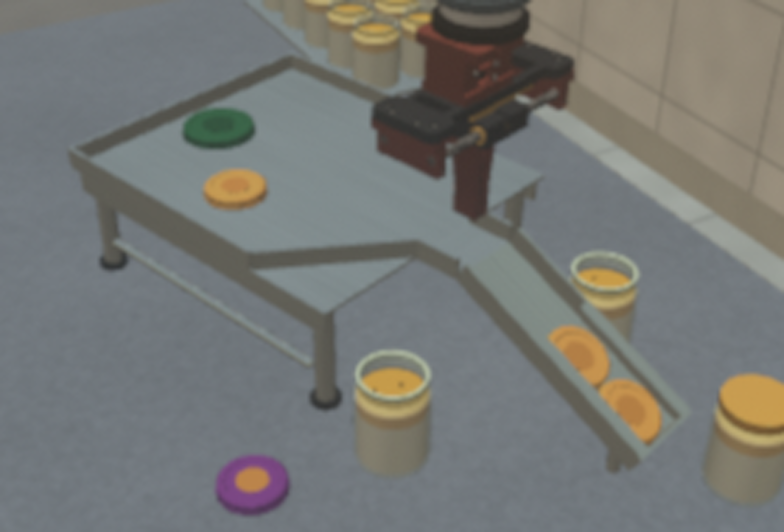

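Two lids now lie in the chute, one behind the other at (580,355) and (630,410). Third lid next.

```bash
python3 - <<'E'
from r import *
push((-73.3,40.5),(-3,-112),.1)
look("d1"); print(state()["time"])
E
```

```text
start [-92.9762083   83.18309767] end [-19.74570919 -75.67395943] yaw 2.324891346940044
F [-0.84  0.75  0.27] t 30.5917 [[-19.78778269 -75.25733124]] 0.09012838113694537
31.2833
```

View pics/d1_side.png

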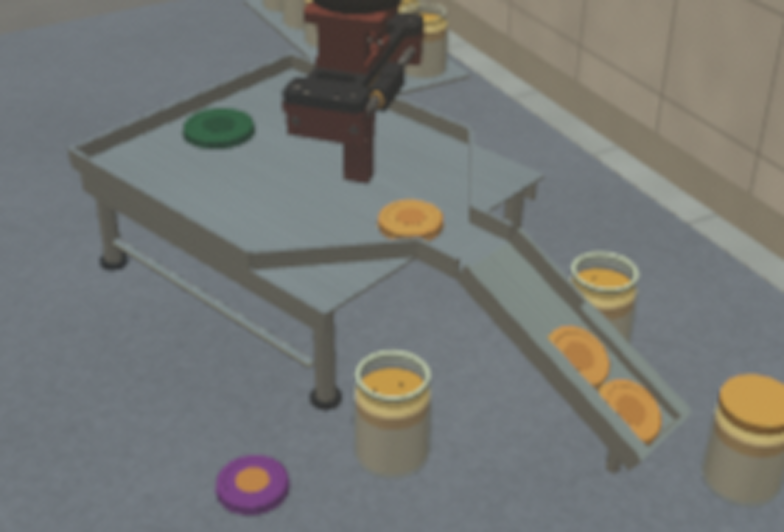

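```bash
python3 - <<'E'
from r import *
d=np.load("d1_side.npz")
c=todisp(p,unproj(d,np.array((410,217))/2.8+[120,110],.125))[0]*1000; print(c)
c=np.array([c[0],-113])
push(c,(c[0]*.3,-224),.08)
move_l(wp(0,-150,.22),.2); move_l(wp(0,60,.25),.25); hold(.3)
look("d2"); print(state()["time"])
E
```

```text
[  -0.95147944 -112.95862734]
start [ -1.23348944 -66.00084607] end [  -0.52545234 -184.00072006] yaw 1.8989413337163912
F [-0.32  0.08  0.48] t 33.95 [[  -0.41929308 -183.53096919]] 0.09006599936529068
36.575
```

View pics/d2_side.png

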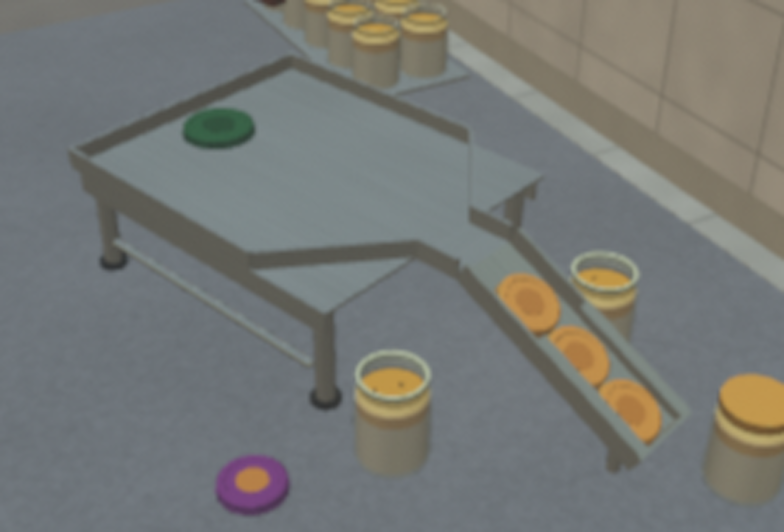

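View pics/d2_top.png

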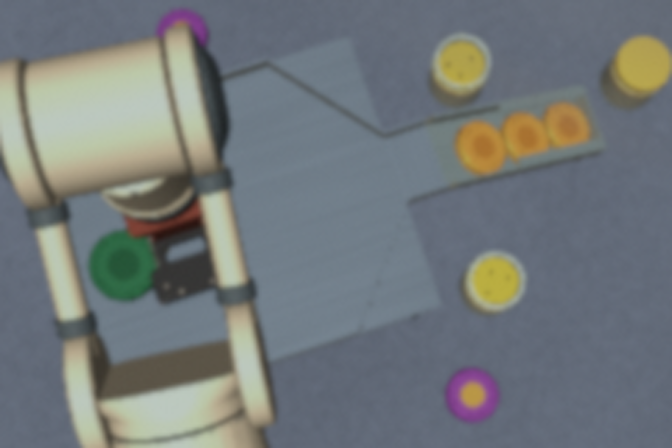

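All three seem to be in the chute. I'll check the third's flatness with depth before handing in.

```bash
python3 - <<'E'
from r import *
a=np.radians(28)
for n,C in(("top",[(481,147),(526,134),(567,124)]),("side",[(530,303),(580,355),(630,410)])):
    d=get_image(n);V=d["view"];K=d["camera_matrix"];o=(135,110) if n=="top" else (120,110)
    for c in C:
        u,v=np.array(c)/2.8+o; uu,vv=np.meshgrid(np.arange(int(u)-4,int(u)+6),np.arange(int(v)-4,int(v)+6))
        z=d["depth"][vv,uu].ravel();k=z>0
        P=(np.c_[uu.ravel(),vv.ravel(),np.ones(uu.size)]@np.linalg.inv(K).T*z[:,None]*[1,-1,-1])[k]
        W=(P-V[:3,3])@V[:3,:3]; D=np.c_[todisp(p,W),W[:,2]]
        s=-(D[:,1]+.195); t=D[:,2]-.115
        down=s*np.cos(a)-t*np.sin(a); h=s*np.sin(a)+t*np.cos(a)
        A=np.c_[D[:,0],down,np.ones(len(D))]; co=np.linalg.lstsq(A,h,rcond=None)[0]
        print(n,"down",(np.median(down)*1000).round(1),"x",(np.median(D[:,0])*1000).round(1),"h",(np.median(h)*1000).round(1),"tilt deg",np.degrees(co[:2]).round(1))
    f=d["frame"]; r=f[135:180,285:355] if n=="top" else f[200:275,285:375]
    cv2.imwrite(f"pics/fin_{n}.png",cv2.resize(r,None,fx=7,fy=7,interpolation=cv2.INTER_CUBIC))
E
```

```text
top down 48.5 x -0.4 h 8.1 tilt deg [ 1.3 -3. ]
top down 112.5 x 4.4 h 7.7 tilt deg [-0.3 -1.8]
top down 172.6 x 3.3 h 7.3 tilt deg [ 0.5 -1.2]
side down 54.1 x 2.0 h 6.6 tilt deg [-1.5  0. ]
side down 112.7 x 5.3 h 6.7 tilt deg [-5.9 -0. ]
side down 172.9 x 4.8 h 6.6 tilt deg [-6.4  1.2]
```

View pics/fin_side.png

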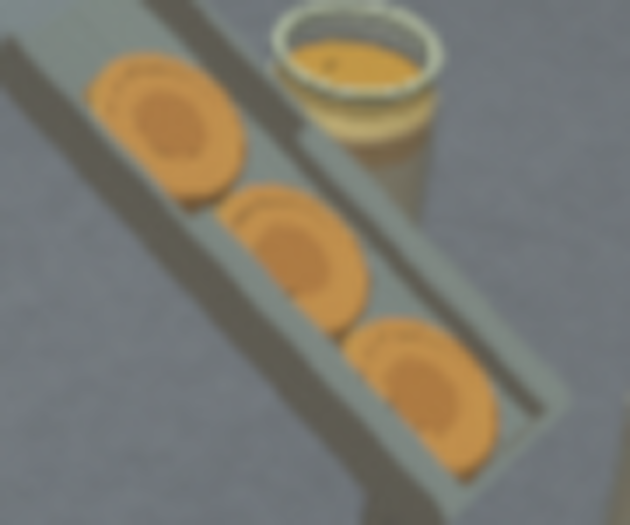

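View pics/fin_top.png

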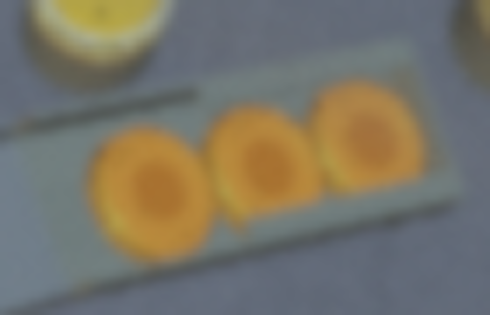

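All three are flat (equal height over the slide, tilt within noise) and about 60 mm apart. Handing in.

```bash
python3 - <<'E'
from bench import *
print(state()["time"]); job_done()
E
```

```text
36.675
the job is handed in; nothing more can be done
```

All three gold lids lie flat in the chute, one behind the other, and I handed the job in at 36.7 s. I pushed each one with closed fingertips, and each had slid down before the next entered the gate. No lid was picked up.

- **Last checks:** depth from the cameras puts the lids about 50, 113 and 173 mm down the slide. They sit at equal height with tilt of about 0–3° from the top camera. The side camera gave up to about 6° across the chute for the two lower lids; I took this as noise, since heights agree and the enlarged views show them flat. The green lid is still near the back of the tray. The jars look unmoved, and the arm finished well above the tray, touching nothing.
- **What disagreed:** the stated fingertip offset (8 mm ahead of the TCP) was wrong. My first push passed over the lid without touching it, and the side camera showed the tips too high. A touch on the tray floor (about 7 N) put them about 29 mm behind the TCP, and I used that from then on.

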